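# Match the switches of a pair of loudspeaker trim boxes

## Robot

A 6-joint arm with a two-finger parallel gripper is mounted at the origin on a cart in front of the work surface, level with it; the furniture and walls round the work are solid. World frame = base frame: x ahead of the robot, y to its left, z up, the work surface at z = 0. Lengths are in mm, angles in rad, forces in N, time in s.
With the tool pointing down it reaches from about 300 to 775 mm from the base axis. Payload 14.6 kg.
Tool frame: the origin (TCP) lies midway between the tips of the shut fingers; the grasp point (between the pads) lies 19 mm behind it; z points along the fingers, y is the line along which they close (so a half turn about z gives the same grasp; the last joint's range is limited). The gripper opens to 85 mm and grips with 20 to 120 N. Pads are 22 mm wide; open, the fingers measure 114 mm over their backs; the gripper's body (76 mm by 85 mm) begins 54 mm behind the grasp point. The pads swing forward as they close: fully open they stand 13 mm farther back than shut.
Start: joints at [-1.211, 0.3, 1.521, -0, 1.321, -0.067], TCP at [227.67, -500.655, 193.781] pointing down, gripper open.
Joint ranges: [-3.03, 3.03], [-0.79, 2.21], [0.23, 2.52], [-1.04, 4.18], [0, 3.07], [-2.55, 2.55]. Speed limits (rad/s): [2.22, 2.22, 2.57, 3.14, 3.14, 3.14].

## Interface

Orientations are given as a unit quaternion [w, x, y, z].
In Python, from plant import robot, capture gives the robot as it stands (robot), with the cameras as plain functions.
- The arm moves only by the shell command python3 drive.py 'ROWS'. ROWS is rows parted by semicolons, their numbers by spaces, 1 to 20 of them, each of 7 numbers: dx, dy, dz in mm, then a rotation vector rx, ry, rz in rad, then the finger opening in mm; each row is the pose to reach, as a shift and turn from the pose commanded when the command began, along the tool's axes at that moment; what a row does not reach only later rows make up. A row lasts 1/10 s, in which the tool goes at most 50 mm and 0.15 rad, less where a joint would pass 70% of its speed; a pose out of reach is approached as far as the arm can. The fingers move at their own pace and stop on an object; the grip force is fixed at half the most. Time passes only in rows, so rows that do not move let the fingers close. It prints the time, the measured TCP pose, the force, the opening and the grip force at its end.
- robot.state(): the state, without advancing time (a new reading comes with each control period).
- capture(name): name is "side" or "top" or "wrist"; returns a dict with "img" (420x560x3 uint8, red, green, blue), "intrinsics" (3x3 intrinsics, pixels), "k1" (the pictures are not rectified: a ray, as slopes to the right and down, at radius r is drawn at 1 + k1 r^2 times it, then the intrinsics apply), "position" and "attitude" of the camera in the world; the wrist camera has in their place "T_tool_cam" (4x4, takes a point from camera to tool coordinates, whose origin is the TCP and whose axes are the flange's). Camera axes: x right, y down, z forward; pixel columns grow to the right and rows downward; lengths in mm; the calibration is good to about 2 mm. A picture is of the moment at which its call begins: read the wrist's pose just before it. There is no depth.
- robot.finish_job(): hands the job in; it is judged then, once.
The state is a dict: "time": time; "joint_pos": joint angles; "qd": joint speeds; "effort": joint torques, N m; "tcp_pos": TCP position; "tcp_rot": TCP orientation; "wrist_force": force on the tool from outside, world axes, zero at the start; "wrist_torque": the same for the moment, N m; "finger_gap": finger opening in mm; "grasp_force": force on a finger pad.
Only numpy, scipy, OpenCV 4.12 (cv2) and the standard library are available. Lean on these libraries where they do the work, as an engineer would, in place of code of your own. Each camera call takes 0.05 s, during which the arm holds its last target. There are 200 camera calls.

## Task

The two trim boxes on the desk feed the left and right loudspeakers and must have the same room settings. The box whose shutter stands open is set correctly: slide open the shutter of the other box by its fin, press its six rocker switches over where needed until each lies the same way as its counterpart on the set box (counted from the left as seen from each box's own front), then slide its shutter fully shut again. Leave the set box as it is, and do not shift the harmonica or the glass slide.

Things in the scene. Friction and masses are not known exactly. Their poses are not given: they have to be found in the camera images.
- set_box: dark steel trim box, fixed, already set, shutter open; 174 deep (x) x 172 wide (y) x 66 mm high. Origin: centre of its underside on the desk; +x to its rear housing, +y to the left seen from its front, z up. Front: open switch deck between side rails 59 mm high (inner faces y = +-80 mm, x = -87 to 30 mm); from x = -1 mm a step at 53 mm; from x = 30 to 87 mm the housing, top at 66 mm.
- job_box: the second trim box, to be set: same sizes, frame and numbering as set_box, fixed, shutter closed at the start. On both, six white rockers (14 mm wide, 48 long front to rear) stand in a row on the deck at x = -41 mm, y = +60, +36, +12, -12, -36, -60 mm for rockers 1 to 6 (left to right from the front). Deck round them 34 to 38 mm high, open at the front when the shutter is back.
- set_box_shutter (a joint): aluminium shutter of set_box, slides to +x, m: 0 shut, 0.082 open, about 1.5 N to move, stays put. 159 mm wide, top at 57 mm height; shut it covers x = -83 to +1 mm, open it leaves x < -1 mm clear.
- set_box_rocker_1 (a joint): rocker 1 of set_box, rad: +0.20 rear end (toward the housing) down, -0.20 front end down; snaps over and stays
- set_box_rocker_1_rear (a point): top of rocker 1 of set_box, 1.5 mm from its rear end, mid-width; at 41 mm height when that end is down, 50 mm when up
- set_box_rocker_2 (a joint): rocker 2 of set_box, rad: +0.20 rear end (toward the housing) down, -0.20 front end down; snaps over and stays
- set_box_rocker_2_rear (a point): top of rocker 2 of set_box, 1.5 mm from its rear end, mid-width; at 41 mm height when that end is down, 50 mm when up
- set_box_rocker_3 (a joint): rocker 3 of set_box, rad: +0.20 rear end (toward the housing) down, -0.20 front end down; snaps over and stays
- set_box_rocker_3_rear (a point): top of rocker 3 of set_box, 1.5 mm from its rear end, mid-width; at 41 mm height when that end is down, 50 mm when up
- set_box_rocker_4 (a joint): rocker 4 of set_box, rad: +0.20 rear end (toward the housing) down, -0.20 front end down; snaps over and stays
- set_box_rocker_4_rear (a point): top of rocker 4 of set_box, 1.5 mm from its rear end, mid-width; at 41 mm height when that end is down, 50 mm when up
- set_box_rocker_5 (a joint): rocker 5 of set_box, rad: +0.20 rear end (toward the housing) down, -0.20 front end down; snaps over and stays
- set_box_rocker_5_rear (a point): top of rocker 5 of set_box, 1.5 mm from its rear end, mid-width; at 41 mm height when that end is down, 50 mm when up
- set_box_rocker_6 (a joint): rocker 6 of set_box, rad: +0.20 rear end (toward the housing) down, -0.20 front end down; snaps over and stays
- set_box_rocker_6_rear (a point): top of rocker 6 of set_box, 1.5 mm from its rear end, mid-width; at 41 mm height when that end is down, 50 mm when up
- job_box_shutter (a joint): aluminium shutter of job_box, slides to +x, m: 0 shut, 0.082 open, about 1.5 N to move, stays put. 159 mm wide, top at 57 mm height; shut it covers x = -83 to +1 mm, open it leaves x < -1 mm clear. Black upright grip fin at its front edge: 26 mm long (x), 10 thick (y), from 57 to 73 mm height; its middle at box x = -70 mm, y = 0 when shut, x = +12 mm when open.
- job_box_rocker_1 (a joint): rocker 1 of job_box, rad: +0.20 rear end (toward the housing) down, -0.20 front end down; snaps over and stays. All rockers: top a shallow V hinged at the middle; one half lies level at 41 mm height and ends 25 mm from the middle, the other rises outward to 50 mm at its end, 21 mm from the middle. Press that raised half down level, 10 to 20 mm from the middle (a light 0.2 N, 9 mm) and it tips over
- job_box_rocker_2 (a joint): rocker 2 of job_box, rad: +0.20 rear end (toward the housing) down, -0.20 front end down; snaps over and stays
- job_box_rocker_3 (a joint): rocker 3 of job_box, rad: +0.20 rear end (toward the housing) down, -0.20 front end down; snaps over and stays
- job_box_rocker_4 (a joint): rocker 4 of job_box, rad: +0.20 rear end (toward the housing) down, -0.20 front end down; snaps over and stays
- job_box_rocker_5 (a joint): rocker 5 of job_box, rad: +0.20 rear end (toward the housing) down, -0.20 front end down; snaps over and stays
- job_box_rocker_6 (a joint): rocker 6 of job_box, rad: +0.20 rear end (toward the housing) down, -0.20 front end down; snaps over and stays
- harmonica: harmonica 26x100x19 mm, lying on top of the housing of job_box; origin at the centre of its underside, y along its length. To be left there
- slide_glass: glass guitar slide, a tube of 26 mm diameter and 60 mm height, standing upright on the desk just in front of job_box; origin at the centre of its foot. To be left standing

How it is judged (in metres and radians):
On the way, in this order (a step that is already met when the one before it is completed fails the run):
1. the shutter of the job box is fully open (within 8 mm) (value of joint job_box_shutter above 0.074 m), for 0.2 s.
2. with the shutter still open, all six rockers of the job box lie the same way as those of the set box ((value of joint each of job_box_rocker_1, set_box_rocker_1 above 0.12 rad or value of joint each of job_box_rocker_1, set_box_rocker_1 below -0.12 rad) and (value of joint each of job_box_rocker_2, set_box_rocker_2 above 0.12 rad or value of joint each of job_box_rocker_2, set_box_rocker_2 below -0.12 rad) and (value of joint each of job_box_rocker_3, set_box_rocker_3 above 0.12 rad or value of joint each of job_box_rocker_3, set_box_rocker_3 below -0.12 rad) and (value of joint each of job_box_rocker_4, set_box_rocker_4 above 0.12 rad or value of joint each of job_box_rocker_4, set_box_rocker_4 below -0.12 rad) and (value of joint each of job_box_rocker_5, set_box_rocker_5 above 0.12 rad or value of joint each of job_box_rocker_5, set_box_rocker_5 below -0.12 rad) and (value of joint each of job_box_rocker_6, set_box_rocker_6 above 0.12 rad or value of joint each of job_box_rocker_6, set_box_rocker_6 below -0.12 rad) and value of joint job_box_shutter above 0.06 m), for 0.2 s.
At the end, for the whole second after the job is handed in: Each job-box rocker lies fully over (past 0.12 rad) to the same side as its set-box counterpart; job shutter shut within 4 mm; set box's shutter still open within 8 mm; harmonica and glass slide within 15 mm of their starts, slide upright ((value of joint each of job_box_rocker_1, set_box_rocker_1 above 0.12 rad or value of joint each of job_box_rocker_1, set_box_rocker_1 below -0.12 rad) and (value of joint each of job_box_rocker_2, set_box_rocker_2 above 0.12 rad or value of joint each of job_box_rocker_2, set_box_rocker_2 below -0.12 rad) and (value of joint each of job_box_rocker_3, set_box_rocker_3 above 0.12 rad or value of joint each of job_box_rocker_3, set_box_rocker_3 below -0.12 rad) and (value of joint each of job_box_rocker_4, set_box_rocker_4 above 0.12 rad or value of joint each of job_box_rocker_4, set_box_rocker_4 below -0.12 rad) and (value of joint each of job_box_rocker_5, set_box_rocker_5 above 0.12 rad or value of joint each of job_box_rocker_5, set_box_rocker_5 below -0.12 rad) and (value of joint each of job_box_rocker_6, set_box_rocker_6 above 0.12 rad or value of joint each of job_box_rocker_6, set_box_rocker_6 below -0.12 rad) and value of joint job_box_shutter below 0.004 m and value of joint set_box_shutter above 0.074 m and not (distance of harmonica from where it was at the start of the episode above 0.015 m) and not (distance of slide_glass from where it was at the start of the episode above 0.015 m) and angle between slide_glass's own z axis and vertical below 0.2 rad); the robot touches nothing.
It fails at once if a rocker of the set box is moved (more than 4 mm at its end) (distance of any of set_box_rocker_1_rear, set_box_rocker_2_rear, set_box_rocker_3_rear, set_box_rocker_4_rear, set_box_rocker_5_rear, set_box_rocker_6_rear from where it was at the start of the episode above 0.004 m).
It fails at once if the set box's shutter is moved by more than 8 mm (value of joint set_box_shutter below 0.074 m).
It fails at once if the harmonica or the glass slide is shifted by more than 15 mm (distance of any of harmonica, slide_glass from where it was at the start of the episode above 0.015 m).
It also fails if it takes over 61 s, if anything falls off the work surface, if the arm or the gripper's body presses on something with over 40 N, if the wrist force passes 120 N, or if a joint passes its speed limit or range.

## Working session

There is one attempt and no reset: what is moved stays moved. The work goes in short steps, Python scripts to look and compute and a shell command to move; the robot and the scene stay as the last step left them, time stands still between calls to the robot, and variables do not carry over. Pictures are saved under pics/ and viewed, at most 10 in all, crops included, and the job is handed in when it is done.

```bash
ls; mkdir -p pics
python3 - <<'E'
from plant import robot, capture
import cv2,numpy as np
s=robot.state();print(s)
for n in("side","top"):
    c=capture(n);cv2.imwrite(f"pics/{n}0.png",c["img"][:,:,::-1]);print(n,c["intrinsics"],c["k1"],c["position"],c["attitude"])
E
```

```text
drive.py
pics
plant.py
{'time': 0.0, 'joint_pos': array([-1.21059089e+00,  3.00454102e-01,  1.52159876e+00,  1.17438449e-05,
        1.32068206e+00, -6.65935878e-02]), 'qd': array([-1.86573231e-04,  8.55263387e-05, -2.34558557e-04, -4.36877717e-04,
       -7.19150881e-04, -8.90302922e-04]), 'effort': array([ 3.15286641e-03, -5.43507171e+01, -3.61795092e+01,  4.41188752e-05,
        4.09525819e-03,  2.20885335e-05]), 'tcp_pos': array([ 227.5825713 , -500.39966747,  193.22318065]), 'tcp_rot': array([-5.65821903e-04,  9.77316751e-01,  2.11782061e-01, -7.79177095e-05]), 'wrist_force': array([0.74704568, 0.49587927, 0.62056796]), 'wrist_torque': array([-0.02776702, -0.02734861,  0.01526513]), 'grasp_force': 0.0, 'finger_gap': 85.31804769676556}
side [[440.64988035   0.         278.43838639]
 [  0.         440.64988035 204.67170536]
 [  0.           0.           1.        ]] -0.014551037923974757 [-39.64430781 762.24539487 541.05470067] [ 0.16468843 -0.24653235  0.81198279 -0.50277576]
top [[388.3119103    0.         285.41565029]
 [  0.         388.3119103  216.88547147]
 [  0.           0.           1.        ]] -0.01179577554650588 [ 433.58412757   -1.80103402 1055.43379844] [-0.02969011  0.70755981 -0.7053014   0.03205536]
```

View pics/side0.png

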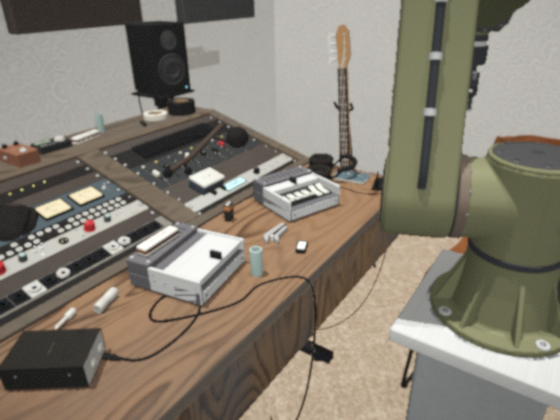

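View pics/top0.png

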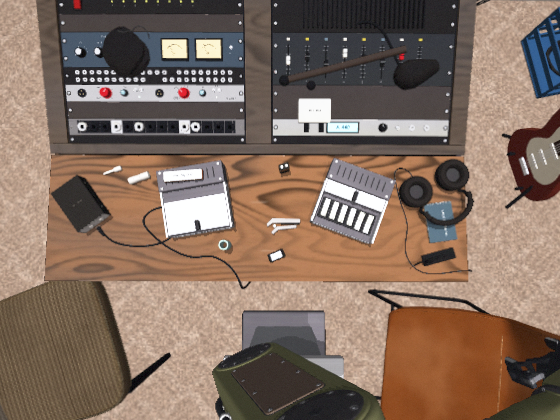

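Side view: the job box is at about (190,262) with its fin at (216,254), and the glass is at (257,262). Top view: the job box is at (197,200) with its fin at (198,226), the harmonica at (183,174), the glass at (224,245), and the set box with its rockers at (350,208).

```bash
cat > h.py <<'E'
import numpy as np,cv2
from scipy.spatial.transform import Rotation as R
def rot(q): return R.from_quat([q[1],q[2],q[3],q[0]])
def cam(c,s=None):
    if "position" in c: return np.array(c["position"]),rot(c["attitude"]).as_matrix()
    T=np.array(c["T_tool_cam"]);W=rot(s["tcp_rot"]).as_matrix()
    return W@T[:3,3]+s["tcp_pos"],W@T[:3,:3]
def ray(c,uv,s=None):
    p,M=cam(c,s);K=c["intrinsics"];k=c["k1"]
    d=cv2.undistortPoints(np.array([[uv]],float),np.array(K),np.array([k,0,0,0,0.]))[0,0]
    d=M@[d[0],d[1],1];return p,d/np.linalg.norm(d)
def onz(c,uv,z,s=None):
    p,d=ray(c,uv,s);return p+d*(z-p[2])/d[2]
def proj(c,P,s=None):
    p,M=cam(c,s);q=M.T@(np.array(P)-p);x=q[:2]/q[2];x=x*(1+c["k1"]*(x@x))
    K=c["intrinsics"];return np.array([K[0][0]*x[0]+K[0][2],K[1][1]*x[1]+K[1][2]])
def tri(r1,r2):
    (p,d),(q,e)=r1,r2
    a=np.linalg.lstsq(np.c_[d,-e],q-p,rcond=None)[0]
    A,B=p+a[0]*d,q+a[1]*e;return (A+B)/2,np.linalg.norm(A-B)
E
python3 - <<'E'
from h import *
from plant import robot, capture
C={n:capture(n) for n in("top","side")}
def blob(n,x0,y0,x1,y1,f):
    g=C[n]["img"].astype(int);m=np.zeros(g.shape[:2],np.uint8);m[y0:y1,x0:x1]=f(g[y0:y1,x0:x1])
    cs=max(cv2.findContours(m,0,2)[0],key=cv2.contourArea);return cs
wh=lambda g:g.min(2)>150
t=blob("top",150,178,245,245,wh);r=cv2.minAreaRect(t);print("shutter top",r)
for b in cv2.boxPoints(r): print(onz(C["top"],b,57)[:2].round(1))
t=blob("side",140,215,255,310,wh);
ap=cv2.approxPolyDP(cv2.convexHull(t),5,True)[:,0];print("side shutter")
for b in ap: print(b,onz(C["side"],b,57)[:2].round(1))
dk=lambda g:g.max(2)<60
t=blob("top",188,212,208,236,dk);print("fin top",cv2.boundingRect(t),cv2.minAreaRect(t));
f=cv2.minAreaRect(t)[0]
t2=blob("side",205,242,228,265,dk);print("fin side",cv2.boundingRect(t2),cv2.minAreaRect(t2))
f2=cv2.minAreaRect(t2)[0]
print(tri(ray(C["top"],f),ray(C["side"],f2)))
a=C["top"]["img"][140:270,140:260];b=C["top"]["img"][140:270,295:415]
cv2.imwrite("pics/crop.png",cv2.resize(np.hstack([a,b]),(800,433),interpolation=2)[:,:,::-1])
E
```

```text
shutter top ((195.7976837158203, 209.38421630859375), (46.38481521606445, 68.0289306640625), 81.74057006835938)
[586.6 323.9]
[612.8 149.5]
[493.3 130.4]
[467.5 303. ]
side shutter
[243 239] [496.6 133.4]
[200 293] [443.1 323.1]
[152 288] [527.  360.4]
[148 268] [583.8 321. ]
[198 228] [613.7 150.2]
fin top (197, 222, 3, 8) ((198.40997314453125, 225.62998962402344), (1.8384777307510376, 7.071067810058594), 8.13010311126709)
fin side (211, 252, 9, 6) ((214.9705810546875, 254.61766052246094), (8.973817825317383, 4.123105525970459), 14.03624439239502)
(array([498.42485441, 218.74119094,  62.28557386]), np.float64(2.7961529874223743))
```

View pics/crop.png

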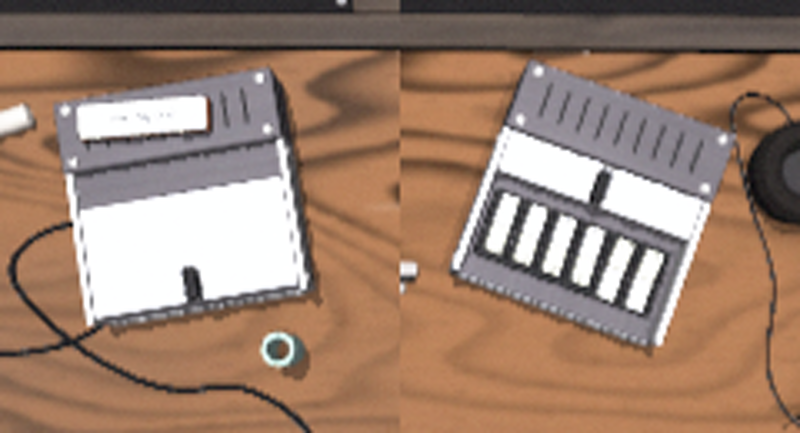

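The left crop is the job box, shut, with the fin at crop (192,283). The right crop is the set box with its rockers visible, but their tilt can't be read clearly at this size. I'll look at it with the wrist camera.

```bash
python3 - <<'E'
from h import *
from plant import robot, capture
c=capture("wrist");s=robot.state();print(np.round(c["T_tool_cam"],3),c["intrinsics"],c["k1"])
W=rot(s["tcp_rot"]).as_matrix();print(W.round(3))
C=capture("top")
for n,uv,z in(("set rockers",(350,216),45),("set front L",(312,221),34),("set front R",(372,243),34)):print(n,onz(C,uv,z).round(0))
S=onz(C,(350,212),45)
# TCP target so that camera axis looks at S from the front side
print(W.T@(np.array([S[0]-60,S[1],330])-s["tcp_pos"]))
E
r="363 -215 43 0 0 0.77 85"; python3 drive.py '363 -215 43 0 0 0.77 85;363 -215 43 0 0 0.77 85;363 -215 43 0 0 0.77 85;363 -215 43 0 0 0.77 85;363 -215 43 0 0 0.77 85;363 -215 43 0 0 0.77 85;363 -215 43 0 0 0.77 85;363 -215 43 0 0 0.77 85;363 -215 43 0 0 0.77 85;363 -215 43 0 0 0.77 85;363 -215 43 0 0 0.77 85;363 -215 43 0 0 0.77 85'
python3 - <<'E'
from h import *
from plant import robot, capture
s=robot.state();c=capture("wrist");print(s["qd"].round(3),s["tcp_pos"]);cv2.imwrite("pics/w1.png",c["img"][:,:,::-1])
import pickle;pickle.dump((s,c),open("w1.pkl","wb"))
E
```

```text
time: 1.5
tcp_pos: [468.7, -155.4, 150.9]
tcp_rot: [0.0, 0.985, -0.171, 0.0]
wrist_force: [-0.6, 0.1, -0.1]
finger_gap: 84.8
grasp_force: 0.0
[-0.017 -0.003  0.     0.001  0.     0.002] [ 468.74064601 -155.40520883  150.86170039]
```

View pics/w1.png

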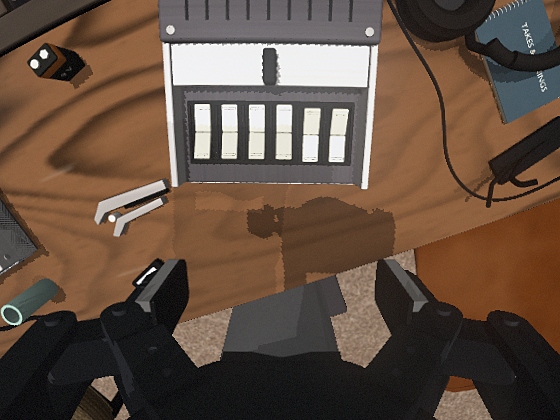

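Wrist view of the set box: on rockers 1–4 (x 202–285) the rear half is bright and the outline runs further back, at rows 103–158. On rockers 5–6 (x 312–338) the front half is bright and the outline sits at rows 108–162. I'll check this against both predictions for a rear-down and a front-down rocker.

```bash
cat >> h.py <<'E'
def rockers(s,c,o,t):
    """per rocker: measured row/col extents and predicted extents for rear-down / front-down"""
    g=c["img"].min(2);a=R.from_euler('z',t).as_matrix()
    for i in range(6):
        y=60-24*i;P=lambda x,z:proj(c,a@[x,y,z]+o,s)
        u=P(-41,41);col=g[:,int(round(u[0]))].astype(int)
        lo,hi=int(P(-10,45)[1])-4,int(P(-72,45)[1])+4
        v=[k for k in range(lo,hi) if col[k]>110]
        m=int(u[1]);print(i+1,"meas",min(v),max(v),"bright rear/front",col[min(v)+3:m-3].mean().round(),col[m+4:max(v)-2].mean().round(),
          "reardown",P(-16,41)[1].round(1),P(-62,50)[1].round(1),"frontdown",P(-20,50)[1].round(1),P(-66,41)[1].round(1))
E
python3 - <<'E'
from h import *
import pickle;s,c=pickle.load(open("w1.pkl","rb"))
# housing screws (z=66) and rail ends for box pose
L,Rr=onz(c,(171,30),66,s),onz(c,(369,32),66,s);print(L,Rr,np.linalg.norm(L-Rr))
fl,fr=onz(c,(175,186),59,s),onz(c,(365,186),59,s);print(fl,fr,np.linalg.norm(fl-fr))
d=fl-fr;t=np.arctan2(-d[0],d[1]);a=R.from_euler('z',t).as_matrix()
o=(fl+fr)/2-a@[-87,0,59];print(t,o)
rockers(s,c,o,t)
E
```

```text
[ 625.90358942 -121.77366748   66.        ] [ 573.06825009 -263.43690154   66.        ] 151.19538672507394
[512.53334519 -72.1295203   59.        ] [ 456.57788109 -227.9728069    59.        ] 165.58425027770068
-0.3447139342077762 [ 566.43759111 -179.45085209    0.        ]
1 meas 99 158 bright rear/front 222.0 219.0 reardown 101.8 155.9 frontdown 106.2 159.1
2 meas 93 158 bright rear/front 197.0 216.0 reardown 101.5 155.7 frontdown 105.9 159.0
3 meas 92 158 bright rear/front 196.0 217.0 reardown 101.3 155.7 frontdown 105.7 159.0
4 meas 92 158 bright rear/front 195.0 217.0 reardown 101.3 155.7 frontdown 105.7 158.9
5 meas 92 161 bright rear/front 169.0 233.0 reardown 101.4 155.7 frontdown 105.8 159.0
6 meas 94 166 bright rear/front 171.0 222.0 reardown 101.6 155.8 frontdown 106.0 159.1
```

The set box reads rockers 1–4 rear down and 5–6 front down: the measured outlines match within a common 2 px shift. Next I'll go over the job box.

```bash
python3 drive.py '-126 -347 0 0 0 -0.495 85;-126 -347 0 0 0 -0.495 85;-126 -347 0 0 0 -0.495 85;-126 -347 0 0 0 -0.495 85;-126 -347 0 0 0 -0.495 85;-126 -347 0 0 0 -0.495 85;-126 -347 0 0 0 -0.495 85;-126 -347 0 0 0 -0.495 85;-126 -347 0 0 0 -0.495 85;-126 -347 0 0 0 -0.495 85;-126 -347 0 0 0 -0.495 85'
python3 - <<'E'
from h import *
from plant import robot, capture
s=robot.state();c=capture("wrist");print(s["qd"].round(3),s["tcp_pos"]);cv2.imwrite("pics/w2.png",c["img"][:,:,::-1])
import pickle;pickle.dump((s,c),open("w2.pkl","wb"))
E
```

```text
time: 2.65
tcp_pos: [467.6, 213.0, 150.9]
tcp_rot: [0.0, 0.997, 0.075, 0.0]
wrist_force: [0.3, 0.1, 0.2]
finger_gap: 85.1
grasp_force: 0.0
[ 0.    -0.001 -0.002  0.001  0.002  0.005] [467.58261713 212.96451291 150.91284679]
```

View pics/w2.png

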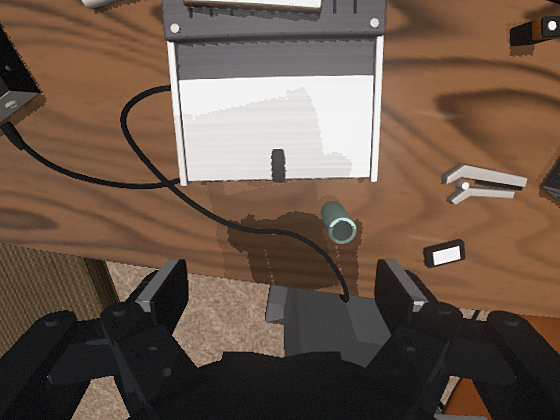

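The fin is at (278,165), the rail front ends at (184,184) and (374,180), the screws at (175,28) and (374,22), and the glass top at (342,229).

Run:
```python
from h import *
from plant import robot, capture
import pickle;s,c=pickle.load(open("w2.pkl","rb"))
fl,fr=onz(c,(184,184),59,s),onz(c,(374,180),59,s);print(fl,fr,np.linalg.norm(fl-fr))
hl,hr=onz(c,(175,28),66,s),onz(c,(374,22),66,s);print(hl,hr)
for p,q in((fl,fr),(hl,hr)): d=p-q;print("t",np.arctan2(-d[0],d[1]))
g=c["img"].max(2);m=(g<70).astype(np.uint8);m[:146]=0;m[186:]=0;m[:,:262]=0;m[:,296:]=0
ct=max(cv2.findContours(m,0,2)[0],key=cv2.contourArea);print(cv2.boundingRect(ct))
q=ct[:,0];top=(q[:,0].mean(),q[:,1].min());bot=(q[:,0].mean(),q[:,1].max())
print("rear edge z73",onz(c,top,73,s),"front z57/73",onz(c,bot,57,s),onz(c,bot,73,s))
C=capture("top");S=capture("side")
rf=cv2.minAreaRect(ct)[0]
print("tri wrist-side",tri(ray(c,rf,s),ray(S,(215,254.6))),"wrist-top",tri(ray(c,rf,s),ray(C,(198.4,225.6))))
print("glass",onz(c,(342,229),60,s),onz(C,(223.5,245),60))
t=0.15;W=rot(s["tcp_rot"]).as_matrix();print(W.round(3))
```

```text
[469.81633528 298.96001232  59.        ] [497.87362311 136.31603425  59.        ] 165.04628139358545
[592.09880701 313.79252295  66.        ] [618.57100311 164.53342585  66.        ]
t 0.17082610303482315
t 0.1755320367701418
(272, 166, 13, 16)
rear edge z73 [499.37837551 220.35192618  73.        ] front z57/73 [484.09286608 218.25521492  57.        ] [487.19607848 218.54982039  73.        ]
tri wrist-side (array([493.92401217, 221.43567466,  66.29943942]), np.float64(5.248491096435421)) wrist-top (array([494.97277478, 217.70101564,  71.62746108]), np.float64(5.248772371944322))
glass [449.98270912 155.18502542  60.        ] [448.07897391 153.07345005  60.        ]
[[ 0.989  0.149  0.   ]
 [ 0.149 -0.989 -0.   ]
 [ 0.     0.    -1.   ]]
```

Box yaw is about 0.172 and its centre (569.5, 232.5), so the fin middle is at (500.5, 220.5). The fin triangulates to 66–72 mm height against the stated 57–73. The glass at (449,154) is clear.

```bash
python3 drive.py '34 -2.5 40 0 0 -0.022 40;34 -2.5 60 0 0 -0.022 40;34 -2.5 60 0 0 -0.022 40;34 -2.5 60 0 0 -0.022 40;34 -2.5 75 0 0 -0.022 40;34 -2.5 89 0 0 -0.022 40;34 -2.5 89 0 0 -0.022 40;34 -2.5 89 0 0 -0.022 2;34 -2.5 89 0 0 -0.022 2;34 -2.5 89 0 0 -0.022 2;34 -2.5 89 0 0 -0.022 2;34 -2.5 89 0 0 -0.022 2;34 -2.5 89 0 0 -0.022 2'
```

```text
time: 4.1
tcp_pos: [500.5, 222.1, 61.8]
tcp_rot: [-0.0, 0.996, 0.087, 0.0]
wrist_force: [0.4, -0.1, 0.4]
finger_gap: 2.4
grasp_force: 0.0
```

The fingers closed on nothing, so I'll look.

Run:
```python
from h import *
from plant import robot, capture
s=robot.state();c=capture("wrist");print(s["tcp_pos"],s["finger_gap"],s["grasp_force"])
S=capture("side")
a=cv2.resize(S["img"][200:310,130:280],(500,367),interpolation=2)
b=cv2.resize(c["img"][150:360,180:380],(300,367),interpolation=2)
print(proj(c,s["tcp_pos"],s),proj(S,s["tcp_pos"]))
cv2.imwrite("pics/w3.png",np.hstack([a,b])[:,:,::-1])
```

```text
[500.46039944 222.12183438  61.84453438] 2.412239159322173 0.0
[281.19677495 239.02655405] [213.79939761 255.34598941]
```

View pics/w3.png

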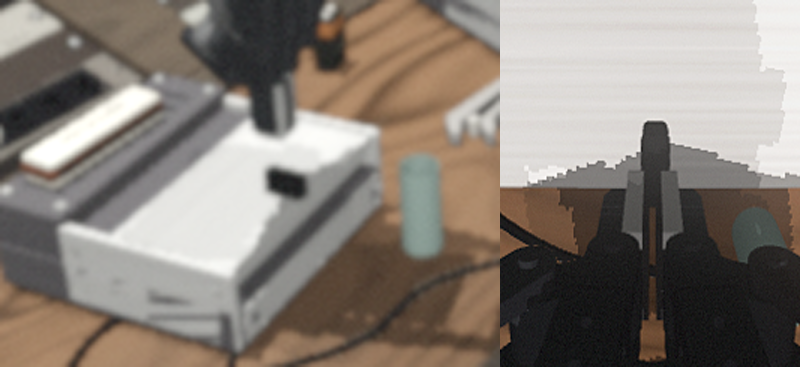

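In the side view the fingertips are at about (212,240), well above the fin at (216,254). In the wrist view the tips' front edge is at row ~247, not the predicted 221. Both suggest the real tips sit short of the nominal TCP, so I'll quantify that.

Run:
```python
from h import *
from plant import robot, capture
s=robot.state();c=capture("wrist");S=capture("side")
T=s["tcp_pos"];X=rot(s["tcp_rot"]).as_matrix()[:,0]
for h in(0,20,30,35,40,45):
    print(h,proj(S,T+[0,0,h]).round(1),"wrist front edge",proj(c,T+X*11+[0,0,h],s).round(1),"rear",proj(c,T-X*11+[0,0,h],s).round(1))
# exact pixels: wrist pad brightness profile, side dark/gray column
g=c["img"].mean(2)
print("wrist col 274/288",[(r,int(g[r,272]),int(g[r,289])) for r in range(236,262,2)])
q=S["img"].mean(2);print("side",[(r,int(q[r,208]),int(q[r,212]),int(q[r,216])) for r in range(224,252,2)])
```

```text
0 [213.8 255.4] wrist front edge [281.2 221.6] rear [281.2 255.8]
20 [213.  246.9] wrist front edge [281.1 233.5] rear [281.2 270.9]
30 [212.5 242.5] wrist front edge [281.1 240.4] rear [281.1 279.7]
35 [212.3 240.4] wrist front edge [281.1 244.2] rear [281.1 284.5]
40 [212.1 238.2] wrist front edge [281.1 248.3] rear [281.1 289.6]
45 [211.9 236. ] wrist front edge [281.1 252.6] rear [281.1 295. ]
wrist col 274/288 [(236, 226, 60), (238, 125, 58), (240, 128, 57), (242, 135, 57), (244, 132, 54), (246, 131, 54), (248, 92, 92), (250, 102, 86), (252, 100, 89), (254, 102, 86), (256, 84, 86), (258, 85, 83), (260, 83, 85)]
side [(224, 43, 56, 93), (226, 44, 104, 90), (228, 47, 113, 89), (230, 50, 107, 90), (232, 48, 100, 92), (234, 48, 95, 96), (236, 46, 85, 100), (238, 69, 80, 125), (240, 182, 136, 207), (242, 241, 229, 240), (244, 237, 242, 233), (246, 231, 232, 231), (248, 229, 217, 230), (250, 220, 119, 177)]
```

Both views agree: the tips are about 38 mm above the reported TCP. I'll open, lower by 37 mm, close, and watch the force and gap.

```bash
python3 drive.py '0 0 0 0 0 0 40;0 0 0 0 0 0 40;0 0 0 0 0 0 40;0 0 0 0 0 0 40;0 1.5 15 0 0 0 40;0 1.5 28 0 0 0 40;0 1.5 33 0 0 0 40;0 1.5 37 0 0 0 40;0 1.5 37 0 0 0 2;0 1.5 37 0 0 0 2;0 1.5 37 0 0 0 2;0 1.5 37 0 0 0 2;0 1.5 37 0 0 0 2;0 1.5 37 0 0 0 2'
```

```text
time: 5.7
tcp_pos: [501.0, 221.0, 25.3]
tcp_rot: [-0.0, 0.996, 0.087, 0.0]
wrist_force: [-2.4, 4.6, 6.0]
finger_gap: 8.0
grasp_force: 62.2
```

Gripped, with a gap of 8 mm and 62 N. Now I slide it open.

```bash
python3 drive.py '10 0 0 0 0 0 2;20 0 0 0 0 0 2;30 0 0 0 0 0 2;40 0 0 0 0 0 2;50 0 0 0 0 0 2;60 0 0 0 0 0 2;70 0 0 0 0 0 2;78 0 0 0 0 0 2;83 0 0 0 0 0 2;83 0 0 0 0 0 2;83 0 0 0 0 0 2;83 0 0 0 0 0 2'
python3 - <<'E'
from h import *
from plant import robot, capture
s=robot.state();c=capture("wrist");S=capture("side");print(s["wrist_force"])
a=cv2.resize(S["img"][170:310,120:280],(420,367),interpolation=2);b=cv2.resize(c["img"],(380,285))
b=np.vstack([b,np.zeros((82,380,3),np.uint8)])
cv2.imwrite("pics/w4.png",np.hstack([a,b])[:,:,::-1])
E
```

```text
time: 6.9
tcp_pos: [581.5, 235.0, 25.3]
tcp_rot: [0.0, 0.996, 0.087, -0.001]
wrist_force: [-12.5, -0.4, 12.2]
finger_gap: 8.2
grasp_force: 63.0
[-12.47112531  -0.36971693  12.16641631]
```

View pics/w4.png

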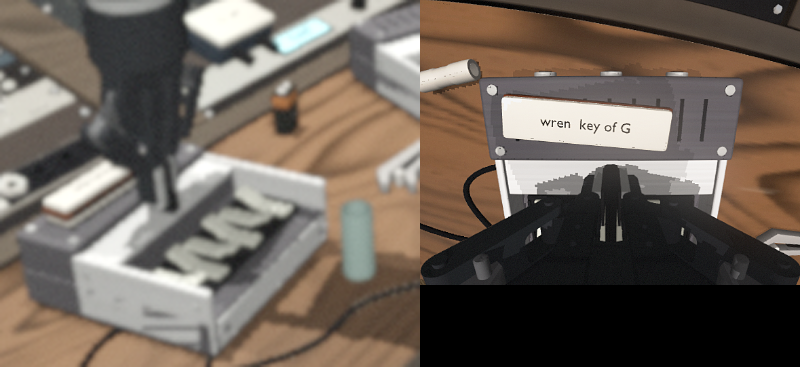

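The shutter is open and against its stop, having moved 82 mm. The rockers show an alternating pattern. I'll release, lift and look.

```bash
python3 drive.py '0 0 0 0 0 0 30;0 0 0 0 0 0 30;0 0 0 0 0 0 30;0 0 -20 0 0 0 30;0 0 -60 0 0 0 30;-40 0 -90 0 0 0 10;-85 0 -110 0 0 0 0;-113 0 -125 0 0 0 0;-113 0 -125 0 0 0 0;-113 0 -125 0 0 0 0;-113 0 -125 0 0 0 0'
python3 - <<'E'
from h import *
from plant import robot, capture
import pickle
s=robot.state();c=capture("wrist");print(s["qd"].round(3),s["wrist_force"]);pickle.dump((s,c),open("w5.pkl","wb"))
cv2.imwrite("pics/w5.png",c["img"][:,:,::-1])
E
```

```text
time: 8.1
tcp_pos: [471.7, 215.4, 149.1]
tcp_rot: [0.0, 0.996, 0.087, -0.0]
wrist_force: [-0.0, -0.2, -0.3]
finger_gap: 0.4
grasp_force: 0.0
[-0.001  0.014 -0.    -0.001  0.001  0.002] [-0.03053518 -0.16824312 -0.3358696 ]
```

View pics/w5.png

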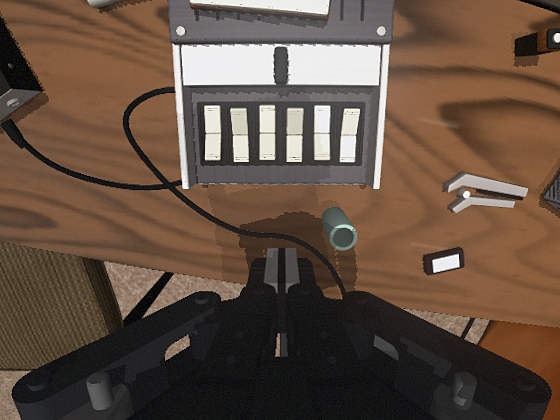

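The job box reads rear, front, rear, front, rear, front from the outline extents: rockers 1, 3, 5 at rows 105–160 and 2, 4, 6 at 109–163. The target is R R R R F F, so I press the rear of 2 and 4 and the front of 5. First I'll refine the positions.

Run:
```python
from h import *
import pickle;s,c=pickle.load(open("w5.pkl","rb"))
fl,fr=onz(c,(185,187),59,s),onz(c,(378,187),59,s)
d=fl-fr;t=np.arctan2(-d[0],d[1]);print("t",t,"w",np.linalg.norm(d),"o",(fl+fr)/2-R.from_euler('z',t).as_matrix()@[-87,0,59])
g=c["img"].min(2);m=(g>125).astype(np.uint8);m[:100]=0;m[168:]=0;m[:,:200]=0;m[:,366:]=0
m=cv2.morphologyEx(m,cv2.MORPH_CLOSE,np.ones((5,1),np.uint8))
n,_,st,ce=cv2.connectedComponentsWithStats(m)
W=rot(s["tcp_rot"]).as_matrix();T=s["tcp_pos"]
b=[]
for i in np.argsort(ce[1:,0])+1:
    if st[i,4]<200: continue
    x,y,w,h,_=st[i];u=x+(w-1)/2
    P=onz(c,(u,y+h/2),43,s);b.append(P)
    gg=g[:,int(u)].astype(int)
    print(st[i],"bright r/f",gg[y+5:y+22].mean().round(),gg[y+h-22:y+h-5].mean().round(),"mid tool xy",(W.T@(P-T)).round(1))
b=np.array(b);print("pitch",np.linalg.norm(b[-1]-b[0])/(len(b)-1))
print("tip front row",[(r,int(g[r,276]),int(g[r,290])) for r in range(238,258,2)])
X=W[:,0]
for h in(32,36,40,44):print(h,proj(c,T+X*11+[0,0,h],s)[1].round(1))
```

```text
t 0.17323283884665394 w 167.24489302821968 o [569.89840385 232.40734922   0.        ]
[204 105  17  55 864] bright r/f 220.0 216.0 mid tool xy [ 58.1 -60.7 106.1]
[230 108  19  54 841] bright r/f 189.0 220.0 mid tool xy [ 55.8 -37.1 106.1]
[259 105  16  55 834] bright r/f 222.0 215.0 mid tool xy [ 57.8 -12.9 106.1]
[286 108  18  54 847] bright r/f 190.0 221.0 mid tool xy [ 55.7  11.6 106.1]
[314 105  17  55 883] bright r/f 237.0 225.0 mid tool xy [ 57.9  35.6 106.1]
[340 108  20  54 840] bright r/f 218.0 238.0 mid tool xy [ 55.9  59.9 106.1]
pitch 24.123404603474278
tip front row [(238, 33, 28), (240, 31, 27), (242, 35, 42), (244, 33, 37), (246, 30, 34), (248, 90, 76), (250, 77, 74), (252, 77, 69), (254, 78, 73), (256, 78, 74)]
32 241.9
36 245.1
40 248.3
44 251.7
```

Geometry is consistent: 24.1 mm pitch, hinge line at tool x≈58, tips 39 mm above the TCP. Pressing the rear of rockers 2 and 4.

```bash
python3 drive.py '50 -25 30 0 0 0 0;73 -37 70 0 0 0 0;73 -37 110 0 0 0 0;73 -37 130 0 0 0 0;73 -37 138 0 0 0 0;73 -37 143 0 0 0 0;73 -37 146 0 0 0 0;73 -37 146 0 0 0 0;73 -37 146 0 0 0 0'
python3 drive.py '0 0 -28 0 0 0 0;0 0 -28 0 0 0 0;0 48.5 -28 0 0 0 0;0 48.5 -28 0 0 0 0;0 48.5 -16 0 0 0 0;0 48.5 -8 0 0 0 0;0 48.5 -3 0 0 0 0;0 48.5 0 0 0 0 0;0 48.5 0 0 0 0 0;0 48.5 0 0 0 0 0'
```

```text
time: 9.05
tcp_pos: [537.2, 264.7, 4.9]
tcp_rot: [-0.0, 0.996, 0.087, 0.001]
wrist_force: [-0.7, -0.8, 0.7]
finger_gap: -0.2
grasp_force: 0.0
time: 10.05
tcp_pos: [544.9, 217.2, 3.6]
tcp_rot: [-0.0, 0.996, 0.087, -0.0]
wrist_force: [-0.8, 0.2, 0.8]
finger_gap: -0.1
grasp_force: 0.3
```

```bash
python3 drive.py '0 0 -28 0 0 0 0;0 0 -28 0 0 0 0;-31 24 -28 0 0 0 0;-31 24 -28 0 0 0 0;-31 24 -16 0 0 0 0;-31 24 -8 0 0 0 0;-31 24 -3 0 0 0 0;-31 24 1 0 0 0 0;-31 24 1 0 0 0 0;-31 24 1 0 0 0 0'
python3 drive.py '0 0 -40 0 0 0 0;0 0 -80 0 0 0 0;-42 -35.5 -120 0 0 0 0;-42 -35.5 -147 0 0 0 0;-42 -35.5 -147 0 0 0 0;-42 -35.5 -147 0 0 0 0;-42 -35.5 -147 0 0 0 0'
python3 - <<'E'
from h import *
from plant import robot, capture
import pickle
s=robot.state();c=capture("wrist");pickle.dump((s,c),open("w6.pkl","wb"))
g=c["img"].min(2);m=(g>125).astype(np.uint8);m[:100]=0;m[168:]=0;m[:,:200]=0;m[:,366:]=0
m=cv2.morphologyEx(m,cv2.MORPH_CLOSE,np.ones((5,1),np.uint8))
n,_,st,ce=cv2.connectedComponentsWithStats(m)
for i in np.argsort(ce[1:,0])+1:
    if st[i,4]>200: print(st[i])
S=capture("side");q=S["img"][215:310,150:260]
cv2.imwrite("pics/w6.png",np.hstack([cv2.resize(c["img"][60:220,160:400],(480,320)),cv2.resize(q,(320,320),interpolation=2)])[:,:,::-1])
E
```

```text
time: 11.05
tcp_pos: [518.7, 188.1, 3.5]
tcp_rot: [0.0, 0.996, 0.087, -0.0]
wrist_force: [-9.0, -2.6, 16.0]
finger_gap: -0.3
grasp_force: 8.3
time: 11.75
tcp_pos: [471.1, 215.2, 148.6]
tcp_rot: [0.0, 0.996, 0.087, -0.001]
wrist_force: [0.7, 0.1, -0.5]
finger_gap: -0.1
grasp_force: 0.0
[204 105  17  55 852]
[231 104  17  55 859]
[259 104  16  55 849]
[286 104  17  55 883]
[313 107  19  54 874]
[340 108  20  54 844]
```

View pics/w6.png

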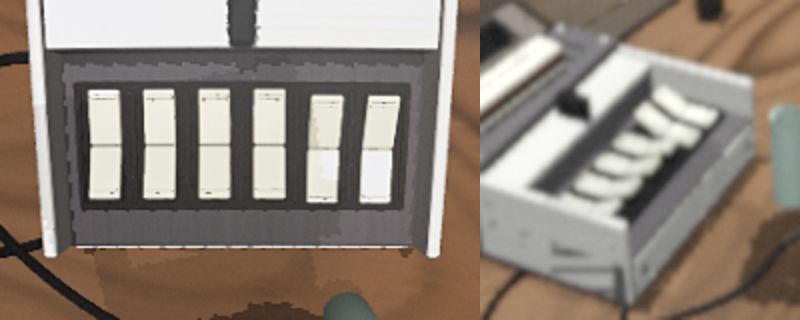

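The rockers are now R R R R F F: 1–4 start at row ~104, and 5–6 at ~107.5. The fin is at (242,20) in the crop, so the shutter is still open. Now I grip the fin again.

```bash
python3 drive.py '45 0 10 0 0 0 40;90 0 30 0 0 0 40;112 0 50 0 0 0 40;112 -0.5 70 0 0 0 40;112 -0.5 90 0 0 0 40;112 -0.5 108 0 0 0 40;112 -0.5 118 0 0 0 40;112 -0.5 122 0 0 0 40;112 -0.5 122 0 0 0 2;112 -0.5 122 0 0 0 2;112 -0.5 122 0 0 0 2;112 -0.5 122 0 0 0 2;112 -0.5 122 0 0 0 2;112 -0.5 122 0 0 0 2'
```

```text
time: 13.25
tcp_pos: [581.9, 235.3, 28.8]
tcp_rot: [-0.0, 0.996, 0.087, 0.001]
wrist_force: [-1.0, -2.3, 5.6]
finger_gap: 7.4
grasp_force: 60.0
```

```bash
python3 drive.py '-10 0 0 0 0 0 2;-20 0 0 0 0 0 2;-30 0 0 0 0 0 2;-40 0 0 0 0 0 2;-50 0 0 0 0 0 2;-60 0 0 0 0 0 2;-70 0 0 0 0 0 2;-78 0 0 0 0 0 2;-83 0 0 0 0 0 2;-84 0 0 0 0 0 2;-84 0 0 0 0 0 2;-84 0 0 0 0 0 2'
```

```text
time: 14.45
tcp_pos: [501.1, 221.2, 28.8]
tcp_rot: [-0.001, 0.996, 0.087, 0.003]
wrist_force: [15.0, 0.5, -2.1]
finger_gap: 7.4
grasp_force: 60.1
```

The shutter is against its stop at the original position. I'll release, retreat and verify.

```bash
python3 drive.py '0 0 0 0 0 0 40;0 0 0 0 0 0 40;0 0 0 0 0 0 40;0 0 0 0 0 0 40;0 0 -20 0 0 0 40;0 0 -60 0 0 0 40;0 0 -100 0 0 0 40;-34 0 -123 0 0 0 40;-34 0 -123 0 0 0 40;-34 0 -123 0 0 0 40;-34 0 -123 0 0 0 40'
python3 - <<'E'
from h import *
from plant import robot, capture
s=robot.state();c=capture("wrist");t=capture("top");print(s["tcp_pos"],s["wrist_force"])
g=c["img"].max(2);m=(g<70).astype(np.uint8);m[:146]=0;m[186:]=0;m[:,:262]=0;m[:,300:]=0
print(cv2.boundingRect(max(cv2.findContours(m,0,2)[0],key=cv2.contourArea)))
cv2.imwrite("pics/w7.png",np.hstack([cv2.resize(c["img"],(440,330)),cv2.resize(t["img"][130:270,140:293],(360,330),interpolation=2)])[:,:,::-1])
E
```

```text
time: 15.55
tcp_pos: [465.2, 214.8, 149.9]
tcp_rot: [0.0, 0.996, 0.087, -0.001]
wrist_force: [0.1, 0.5, -0.5]
finger_gap: 40.1
grasp_force: 0.0
[465.19311619 214.8192081  149.91441387] [ 0.06782808  0.47661994 -0.49126762]
(275, 147, 13, 33)
```

View pics/w7.png

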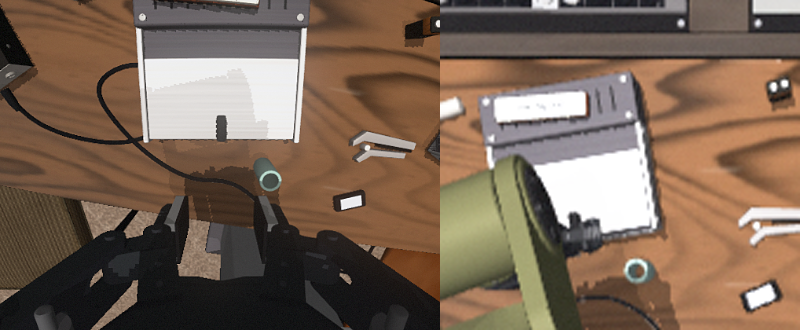

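The shutter is shut, with the fin at (221,127) in the wrist picture. The glass and harmonica are where they were and the gripper is clear, so I'm handing in.

```bash
python3 -c "
from plant import robot, capture
print(robot.finish_job())"
```

```text
the job is handed in; nothing more can be done
None
```

I opened the job box's shutter, flipped rockers 2, 4 and 5 to match the set box (1–4 rear down, 5–6 front down), slid it shut again and handed in at about 15.6 s, with the harmonica and glass slide still in place; the hand-in call returned no verdict.

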